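Refit the mill rotor and reset the tripped overload switch

TASK

The sample mill jammed and its overload switch tripped. First put the cleaned rotor back on the drive flange, hub up, turned so that its three holes go over the three studs and it lies flat down on the flange - set it down, do not drop it. Then reset the switch: pull its tripped red lever fully back to off (towards the red mark), after that throw it fully on (towards the green mark), leaving the mill's lid and the blue-capped sample jar where they are.

Things in the scene. Friction and masses are not known exactly. Their poses are not given: they have to be found in the camera images.
- mill: Fixed bench-top sample mill on a 3 mm rubber mat: light grey housing, 150 deep (x), 250 wide (y), 85 high. Origin: centre of its underside; x from its front (blue control strip) to its back, y to its left seen from the front, z up. On its flat top: the open round chamber centred at x 0, y +50, an aluminium wall 120 inside, 130 outside, 20 high; and the overload switch at x 0, y -78.
- switch_face (a point): Centre of the top face of the overload switch's black bezel, 74 (x) x 60 (y), 6 above the housing's top; axes as the mill's. Red mark (off) on its front end at x -30, green mark (on) on its back end at x +30. The red lever stands up through its middle.
- mill_lever (a joint): Angle of the red lever, rad: -0.42 fully off (leans to the mill's front), 0 upright, +0.42 fully on (leans to its back). Tripped, it stands near upright (0.04 to 0.11) and is blocked from going on until it has been pushed right to the off end (beyond -0.36), where the trip latches. It takes about 3 N at the tip, over a snap at the middle and against a spring on the off stroke; it stays off or on.
- lever_tip (a point): Centre of the top end of the red lever, a bar 16 wide (y) and 11 thick (x, 9 at the tip), 34 of it above the bezel when upright. Its hinge lies 48 below this point along z, 14 under the bezel's face, and runs along y, the mill's y. The point turns with the lever: z from hinge to tip.
- flange_top (a point): Centre of the top face of the dark drive flange, 72 diameter, in the chamber, 8 below the chamber wall's rim. Turns with the flange, z up. Three steel studs, 8 diameter, 14 tall, the top 3 coned to 4 diameter, stand on it at radius 26, at 0, 120 and 240 degrees from this x axis. Starts at any angle; stiff to turn (0.15 N m).
- rotor: Loose steel rotor, 0.3 to 0.5 kg, on the bench, hub up: disc 96 diameter, 8 thick, three through holes of 12 at radius 26, at 0, 120, 240 degrees from its x axis; six beaters 5.5 high on its face at radius 39 to 47, at 30, 90, ... degrees; dark hexagonal hub to hold it by, 28 across flats, z 8 to 44, flats facing 0, 60, 120, ... degrees. Origin: centre of the underside, z up the hub.
- mill_lid: Bystander: the mill's clear round lid, 134 diameter, 61 high with its feed neck, lying on the bench. Origin: centre of its underside.
- sample_jar: Bystander: sample jar with blue screw cap, 53 diameter, 68 high. Origin: centre of its underside.

How it is judged:
By the outcome, as a careful person would: the job done as asked, in the order asked, and still so for the second after the job is handed in, with the robot touching nothing.
It also fails if it takes over 51 s, if anything falls off the work surface, if the arm or the gripper's body presses on something with over 40 N, if the wrist force passes 120 N, or if a joint passes its speed limit or range.

ROBOT

A 6-joint arm with a two-finger parallel gripper is mounted at the origin on a cart in front of the work surface, level with it; the furniture and walls round the work are solid. World frame = base frame: x ahead of the robot, y to its left, z up, the work surface at z = 0. Lengths are in m, angles in rad, forces in N, time in s.
With the tool pointing down it reaches from about 0.25 to 0.725 m from the base axis. Payload 4 kg.
Tool frame: the origin (TCP) lies midway between the tips of the shut fingers; the grasp point (between the pads) lies 19 mm behind it; z points along the fingers, y is the direction in which the jaws open and shut (so a half turn about z gives the same grasp; the last joint's range is limited). The gripper opens to 85 mm and grips with 20 to 120 N. Pads are 22 mm wide; open, the fingers measure 114 mm over their backs; the gripper's body (76 mm by 85 mm) begins 54 mm behind the grasp point. The pads swing forward as they close: fully open they stand 13 mm farther back than shut.
Start: joints at [-1.14, 0.241, 0.005, 1.335, 0, 1.571], TCP at [0.209, -0.454, 0.231] pointing down, gripper open.
Joint ranges: [-2.72, 2.72], [-1.05, 1.87], [-1.09, 1.28], [-1.99, 2.15], [-1.42, 1.44], [-3.14, 3.14]. Speed limits (rad/s): [2.79, 2.79, 3.14, 3.14, 3.14, 3.14].

INTERFACE

Orientations are given as a unit quaternion [x, y, z, w].
In Python, from workcell import get_obs, camera, camera_model, job_done, masks_of gives the robot as it stands.
- The arm moves only by the tool jog_arm, never from a script. Its argument "deltas" is a list that holds one entry, the list of rows, each a list of 7 numbers: the shift along the tool's x, y, z in mm, then the turn, a rotation vector about the tool's x, y, z in degrees, then the finger opening in mm, from 0 to 85.4. A call has 1 to 5 rows; each row shifts and turns the pose as measured when the row begins, along the tool's axes as they then stand; what a row does not reach is not made up. A row lasts 1/10 s, in which the tool goes at most 50 mm and 8.59 degrees, less where a joint would pass 70% of its speed; a pose out of reach is approached as far as the arm can. A call with a gripper value outside its range is refused whole. The fingers move at their own pace and stop on an object; the grip force is fixed at half the most. Time passes only in rows, so rows that do not move let the fingers close. It gives the time, the measured TCP pose, the force and the opening at its end, in the units of the state.
- get_obs(): the state, without advancing time (a new reading comes with each control period).
- camera(name): name is "scene" or "top"; returns the picture (420x560x3 uint8, red, green, blue); there is no depth.
- camera_model(name): a dict with "fovy" (degrees; the focal length in pixels is half the picture's height over the tangent of half this angle, whatever the lens; pixels are square), "cx", "cy" (the principal point, pixels), "pose" (4x4, takes a point from camera to world coordinates). Camera axes: x right, y down, z forward; pixel columns grow to the right and rows downward; lengths in m; the calibration is good to about 2 mm. A picture is of the moment at which its call begins. camera_model takes no time and is no camera call.
- job_done(): hands the job in, once; it reports no verdict.
Trained networks look in the newest picture that a camera, given by its name, has taken for a name from the list of things; names that differ only in an ending like _2 or _b are one class to them, and where a whole thing is asked for, a point or a joint stands for the part that bears it (a point fixed in the world has none). Each returns a list of dicts, best first, with "conf" (0 to 1); they miss things now and then, are a little off and sometimes report something else, mostly with a low value. They report only what shows in the picture. A call takes as long as a camera call.
- masks_of(target, camera): "pixels" (420x560 bool, what is visible of it) and "at" ([column, row] in pixels, amid what is visible of it).
The state is a dict: "clock": time; "joint_pos": joint angles; "joint_vel": joint speeds; "tau": joint torques, N m; "eef_pos": TCP position; "tool_rot": TCP orientation; "ft_force": force on the tool from outside, world axes, zero at the start; "ft_torque": the same for the moment, N m; "grip_width": finger opening in m.
Only numpy, scipy, OpenCV 4.12 (cv2) and the standard library are available. Lean on these libraries where they do the work, as an engineer would, in place of code of your own. Each camera call takes 0.05 s, during which the arm holds its last target. There are 200 camera calls.

## Working session

There is one attempt and no reset: what is moved stays moved. The work goes in short steps, Python scripts to look and compute and a tool call to move; the robot and the scene stay as the last step left them, time stands still between calls to the robot, and variables do not carry over. Pictures are saved under pics/ and viewed, about 8 in all and at most 12, crops included, and the job is handed in when it is done.

Besides the shell and the picture viewer there is one more tool, called after "Emit:" by a JSON object that holds its "method" and its "body", one argument or row to a line. jog_arm: Moves the arm, as the interface text tells. Its arguments: {"type":"object","properties":{"deltas":{"type":"array"}},"required":["deltas"]}

```bash
mkdir -p pics
python3 - <<'E'
from workcell import *
import cv2,numpy as np
np.set_printoptions(precision=4,suppress=True)
for n in ("scene","top"):
    im=camera(n); cv2.imwrite(f"pics/{n}0.png",cv2.resize(im[:,:,::-1],(800,600),interpolation=cv2.INTER_CUBIC))
    np.save(f"pics/{n}0.npy",im)
    m=camera_model(n); print(n,m)
    for t in ("rotor","mill","mill_lever","flange_top","mill_lid","sample_jar"):
        r=masks_of(t,n)
        print(t,[(round(d["conf"],2),d["at"],int(d["pixels"].sum())) for d in r[:2]])
print(get_obs())
E
```

```text
scene {'fovy': 44.38607721043339, 'cx': 280.0770706108685, 'cy': 211.603470519018, 'pose': array([[ 0.9039, -0.2767,  0.3262, -0.0056],
       [-0.4277, -0.5779,  0.6951, -1.2849],
       [-0.0038, -0.7678, -0.6407,  1.2019],
       [ 0.    ,  0.    ,  0.    ,  1.    ]])}
rotor [(0.78, [274.0, 203.4], 395)]
mill [(0.98, [275.5, 247.7], 3445)]
mill_lever [(0.73, [286.6, 164.9], 593), (0.53, [274.8, 249.9], 40)]
flange_top [(0.79, [282.2, 223.4], 288)]
mill_lid [(0.61, [288.5, 163.0], 609), (0.17, [277.0, 246.6], 3421)]
sample_jar [(0.89, [273.7, 314.3], 460)]
top {'fovy': 56.2411215008403, 'cx': 279.37271831111195, 'cy': 206.98349176510243, 'pose': array([[ 0.0084, -0.999 ,  0.0446,  0.5019],
       [-0.9998, -0.0093, -0.0203, -0.0789],
       [ 0.0207, -0.0444, -0.9988,  1.2767],
       [ 0.    ,  0.    ,  0.    ,  1.    ]])}
rotor [(0.62, [223.2, 192.7], 682)]
mill [(0.9, [310.3, 224.2], 4063), (0.73, [293.5, 216.1], 448)]
mill_lever [(0.6, [327.8, 243.5], 31)]
flange_top [(0.89, [294.4, 216.7], 441)]
mill_lid [(0.58, [162.0, 149.3], 1343)]
sample_jar [(0.87, [382.0, 268.2], 329)]
{'clock': 0.7, 'joint_pos': array([-1.14  ,  0.2406,  0.005 ,  1.3352, -0.    ,  1.5708]), 'joint_vel': array([ 0.0005,  0.0004,  0.0008, -0.0012,  0.001 ,  0.0035]), 'tau': array([ -0.0003, -37.2078,  25.2642,   0.0009,   0.0001,   0.    ]), 'eef_pos': array([ 0.2088, -0.4543,  0.2313]), 'tool_rot': array([ 0.9769,  0.2137, -0.    ,  0.    ]), 'ft_force': array([-0.1257, -0.0153,  0.0161]), 'ft_torque': array([-0.0195, -0.0121,  0.0317]), 'grip_width': 0.08554812824414408}
```

View pics/top0.png

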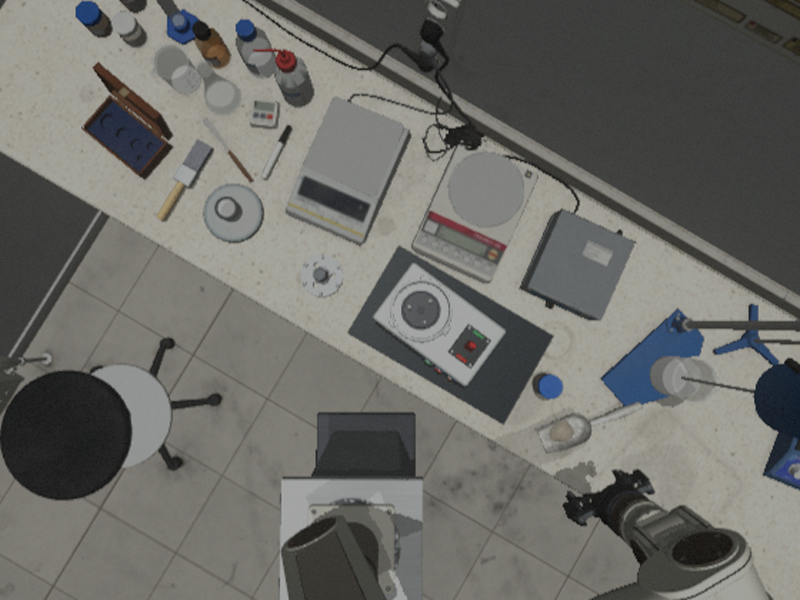

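View pics/scene0.png

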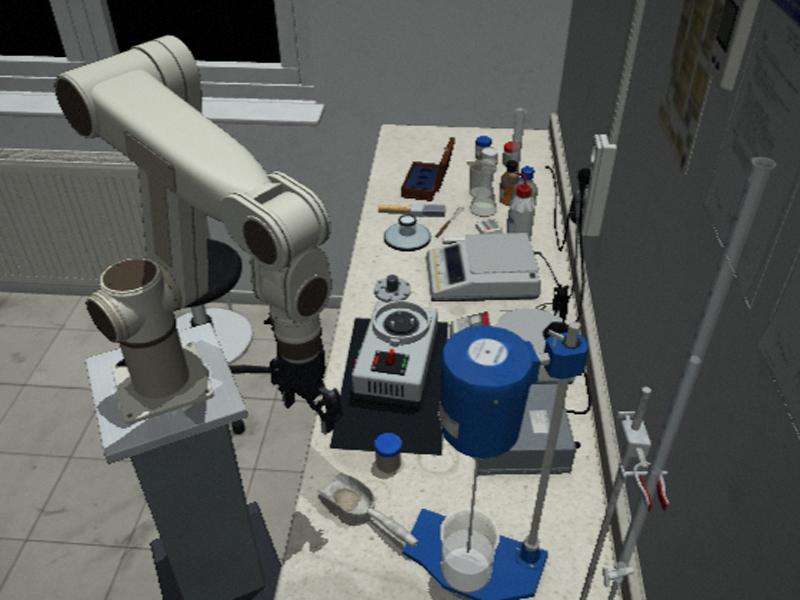

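Top view: rotor at about (320,275), mill at (440,325), red lever at (470,345), jar at (548,385) and lid at (233,212), in 800x600 pixels. The scene view shows all of them unobstructed. Next I'll crop in for an accurate fit.

Run:
```python
import cv2,numpy as np
t=np.load("pics/top0.npy");s=np.load("pics/scene0.npy")
def crop(im,c0,r0,w,h,k):
    return cv2.resize(im[r0:r0+h,c0:c0+w,::-1],(w*k,h*k),interpolation=cv2.INTER_CUBIC)
a=crop(t,205,172,155,100,5)
cv2.imwrite("pics/c1.png",cv2.convertScaleAbs(a,alpha=1.2))
a=crop(s,235,185,80,100,6)
cv2.imwrite("pics/c2.png",cv2.convertScaleAbs(a,alpha=1.2))
```

```text
(no output)
```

View pics/c1.png

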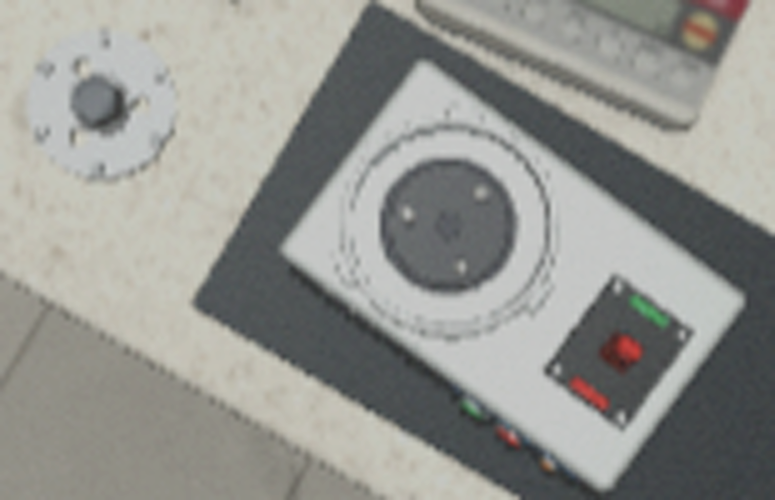

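View pics/c2.png

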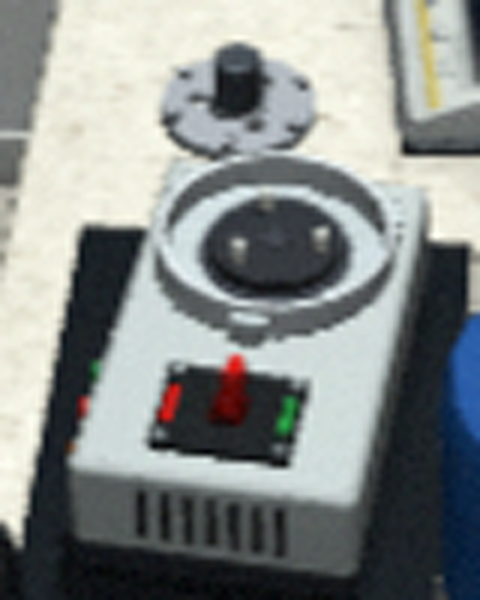

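The crops show the three studs, at (407,213), (481,191) and (461,265) in the top crop. The bezel corners, the rotor's three holes and its beaters are also clear. I'll fit poses from these points.

```bash
cat > h.py <<'E'
import numpy as np, cv2
from scipy.optimize import least_squares
from workcell import *
np.set_printoptions(precision=4,suppress=True)
def proj(n,P):
    m=camera_model(n);T=np.linalg.inv(m["pose"]);P=np.atleast_2d(P)@T[:3,:3].T+T[:3,3]
    f=210/np.tan(np.radians(m["fovy"]/2))
    return np.c_[m["cx"]+f*P[:,0]/P[:,2],m["cy"]+f*P[:,1]/P[:,2]]
def place(x,y,a,P,z=0):
    P=np.atleast_2d(P).astype(float);c,s=np.cos(a),np.sin(a)
    return np.c_[x+c*P[:,0]-s*P[:,1],y+s*P[:,0]+c*P[:,1],P[:,2]+z]
def ring(r,degs,z): d=np.radians(degs);return np.c_[r*np.cos(d),r*np.sin(d),0*d+z]
T1=lambda q:(np.array(q,float)+.5)/5-.5+[205,172]
S1=lambda q:(np.array(q,float)+.5)/6-.5+[235,185]
E
python3 - <<'E'
from h import *
bez=np.array([[.037,.030,.094],[.037,-.030,.094],[-.037,-.030,.094],[-.037,.030,.094]])+[0,-.078,0]
hou=np.array([[-.075,.125,.088],[.075,.125,.088],[.075,-.125,.088],[-.075,-.125,.088]])
tb=T1([(615,276),(692,330),(624,427),(546,370)]); th=T1([(281,248),(426,60),(747,298),(608,492)])
sb=S1([(310,380),(294,465),(148,449),(170,364)])
ts=T1([(407,213),(461,265),(481,191)]); ss=S1([(267,204),(238,243),(321,234)])
tf=T1([(448,226)])
def mill(p,cams):
    r=[]
    if 't' in cams:
        r+=[proj("top",place(*p[:3],bez))-tb,.5*(proj("top",place(*p[:3],hou))-th),proj("top",place(*p[:3],[[0,.05,.1]]))-tf]
    if 's' in cams: r+=[proj("scene",place(*p[:3],bez))-sb]
    c=place(*p[:3],[[0,.05,0]])[0]
    st=place(c[0],c[1],p[3],ring(.026,[0,120,240],.1135))
    # assignments: closest
    for n,o,k in (("top",ts,'t'),("scene",ss,'s')):
        if k in cams:
            q=proj(n,st);d=q[:,None]-o[None];i=np.argmin((d**2).sum(2),0); r.append(q[i]-o)
    return np.vstack(r).ravel()
for cams in ("t","s","ts"):
    best=min((least_squares(mill,[.45,-.13,-.6,a],args=(cams,),loss="soft_l1") for a in np.radians([0,20,40,60,80,100])),key=lambda b:b.cost)
    p=best.x; c=place(*p[:3],[[0,.05,0],[0,-.078,0]])
    print(cams,p[:2],np.degrees(p[2:]),"flange",c[0,:2],"switch",c[1,:2],"cost",best.cost)
    print(best.fun.reshape(-1,2).round(2).tolist())
bt=T1([(105,40),(46,70),(42,133),(100,168),(157,137),(160,77)]);ht=T1([(81,65),(137,103),(77,135)])
ct=T1([(101,104)]);hubt=T1([(98,102)])
cs=S1([(238,99)]);hubs=S1([(239,57)]);hs=S1([(257,127)])
bs=S1([(234,148)])
def rot(p,cams):
    r=[]
    if 't' in cams:
        r+=[proj("top",place(p[0],p[1],0,[[0,0,.008]]))-ct,proj("top",place(p[0],p[1],0,[[0,0,.044]]))-hubt]
        q=proj("top",place(*p,ring(.043,np.arange(30,390,60),.011)));d=q[:,None]-bt[None];r.append(np.take_along_axis(d,np.argmin((d**2).sum(2),0)[None,:,None],0)[0])
        q=proj("top",place(*p,ring(.026,[0,120,240],.006)));d=q[:,None]-ht[None];r.append(np.take_along_axis(d,np.argmin((d**2).sum(2),0)[None,:,None],0)[0])
    if 's' in cams:
        r+=[proj("scene",place(p[0],p[1],0,[[0,0,.004]]))-cs,proj("scene",place(p[0],p[1],0,[[0,0,.044]]))-hubs]
        q=proj("scene",place(*p,ring(.026,[0,120,240],.006)));d=q[:,None]-hs[None];r.append(np.take_along_axis(d,np.argmin((d**2).sum(2),0)[None,:,None],0)[0])
    return np.vstack(r).ravel()
for cams in ("t","s","ts"):
    best=min((least_squares(rot,[.53,.1,a],args=(cams,),loss="soft_l1") for a in np.radians([0,30,60,90])),key=lambda b:b.cost)
    print("rotor",cams,best.x[:2],np.degrees(best.x[2]),best.cost,best.fun.reshape(-1,2).round(2).tolist())
E
```

```text
t [ 0.4973 -0.1884] [-35.9071 -43.7228] flange [ 0.5266 -0.1479] switch [ 0.4515 -0.2515] cost 2.0341222737225975
[[0.04, -0.93], [0.69, 0.1], [-0.12, 0.59], [-0.61, 0.12], [-0.69, 0.27], [-0.49, -0.81], [0.59, -0.18], [-0.03, 0.49], [0.13, -0.39], [0.09, -0.04], [0.2, 0.17], [-0.11, 0.24]]
s [ 0.4983 -0.1918] [-35.4296 -45.1863] flange [ 0.5272 -0.1511] switch [ 0.453  -0.2554] cost 1.5335065044576326
[[0.37, 0.52], [-0.27, 0.03], [-0.04, -0.31], [0.26, 0.35], [-0.12, -1.86], [-0.09, 0.23], [-0.09, 0.06]]Traceback (most recent call last):
  File "<stdin>", line 21, in <module>
  File "<stdin>", line 21, in <genexpr>
    return func(*args, **kwargs)
    result = trf(vector_fun.fun, vector_fun.jac, x0, f0, J0, lb, ub, ftol, xtol,
                 gtol, max_nfev, x_scale, loss_function, tr_solver,
                 tr_options.copy(), verbose, callback=callback_wrapped)
    return trf_no_bounds(
        fun, jac, x0, f0, J0, ftol, xtol, gtol, max_nfev, x_scale,
        loss_function, tr_solver, tr_options, verbose, callback=callback)
    J = jac(x)
    self._update_jac()
    ~~~~~~~~~~~~
[... 501 characters left out ...]
                     ^^^^^^^^^^^^^^^^^^^^^^
                             mf)
                             ^^^
    df = [f_eval - f0 for f_eval in f_evals]
                                    ^^^^^^^
    f = np.atleast_1d(self.fun(x, *self.args, **self.kwargs))
                      ~~~~~~~~^^^^^^^^^^^^^^^^^^^^^^^^^^^^^^
    return np.atleast_1d(self.fun(x))
                         ~~~~~~~~^^^
    return self.f(x, *self.args, **self.kwargs)
           ~~~~~~^^^^^^^^^^^^^^^^^^^^^^^^^^^^^^
  File "<stdin>", line 11, in mill
  File "h.py", line 6, in proj
    m=camera_model(n);T=np.linalg.inv(m["pose"]);P=np.atleast_2d(P)@T[:3,:3].T+T[:3,3]
ValueError: time passes only in moves, steps and waits
```

```bash
python3 - <<'E'
s=open("h.py").read()
s=s.replace('def proj(n,P):\n    m=camera_model(n)','CM={n:camera_model(n) for n in("top","scene")}\ndef proj(n,P):\n    m=CM[n]')
open("h.py","w").write(s)
E
cat > fit.py <<'E'
from h import *
bez=np.array([[.037,.030,.094],[.037,-.030,.094],[-.037,-.030,.094],[-.037,.030,.094]])+[0,-.078,0]
hou=np.array([[-.075,.125,.088],[.075,.125,.088],[.075,-.125,.088],[-.075,-.125,.088]])
tb=T1([(615,276),(692,330),(624,427),(546,370)]); th=T1([(281,248),(426,60),(747,298),(608,492)])
sb=S1([(310,380),(294,465),(148,449),(170,364)])
ts=T1([(407,213),(461,265),(481,191)]); ss=S1([(238,243),(321,234)])
tf=T1([(448,226)])
def near(q,o):
    d=q[:,None]-o[None];return np.take_along_axis(d,np.argmin((d**2).sum(2),0)[None,:,None],0)[0]
def mill(p,cams):
    r=[]
    c=place(*p[:3],[[0,.05,0]])[0]; st=place(c[0],c[1],p[3],ring(.026,[0,120,240],.1135))
    if 't' in cams:
        r+=[proj("top",place(*p[:3],bez))-tb,.5*(proj("top",place(*p[:3],hou))-th),proj("top",place(*p[:3],[[0,.05,.1]]))-tf,near(proj("top",st),ts)]
    if 's' in cams: r+=[proj("scene",place(*p[:3],bez))-sb,near(proj("scene",st-[0,0,.002]),ss)]
    return np.vstack(r).ravel()
bt=T1([(105,40),(46,70),(42,133),(100,168),(157,137),(160,77)]);ht=T1([(81,65),(137,103),(77,135)])
ct=T1([(101,104)]);hubt=T1([(98,102)])
cs=S1([(238,99)]);hubs=S1([(239,57)]);hs=S1([(257,127)])
def rot(p,cams):
    r=[]
    if 't' in cams:
        r+=[proj("top",place(p[0],p[1],0,[[0,0,.008]]))-ct,proj("top",place(p[0],p[1],0,[[0,0,.044]]))-hubt,
            near(proj("top",place(*p,ring(.043,np.arange(30,390,60),.011))),bt),near(proj("top",place(*p,ring(.026,[0,120,240],.006))),ht)]
    if 's' in cams:
        r+=[proj("scene",place(p[0],p[1],0,[[0,0,.004]]))-cs,proj("scene",place(p[0],p[1],0,[[0,0,.044]]))-hubs,
            near(proj("scene",place(*p,ring(.026,[0,120,240],.006))),hs)]
    return np.vstack(r).ravel()
for cams in ("t","s","ts"):
    b=min((least_squares(mill,[.5,-.19,-.62,a],args=(cams,),loss="soft_l1") for a in np.radians([0,30,60,90])),key=lambda b:b.cost)
    p=b.x; c=place(*p[:3],[[0,.05,0],[0,-.078,0]])
    print(cams,p[:2],np.degrees(p[2:]),"flange",c[0,:2],"switch",c[1,:2],"cost",b.cost)
    b=min((least_squares(rot,[.55,.02,a],args=(cams,),loss="soft_l1") for a in np.radians([0,30,60,90])),key=lambda b:b.cost)
    print("   rotor",b.x[:2],np.degrees(b.x[2]),b.cost,b.fun.reshape(-1,2).round(2).tolist())
E
python3 fit.py
```

```text
t [ 0.4973 -0.1884] [-35.9071  76.2772] flange [ 0.5266 -0.1479] switch [ 0.4515 -0.2515] cost 2.0341222737225872
   rotor [0.6044 0.0718] 28.06312752070467 2.5130395346670733 [[0.06, -0.1], [-0.69, -0.63], [-0.21, -0.65], [-0.3, -0.53], [-0.17, 0.18], [-0.5, 0.35], [0.01, 0.39], [0.04, -0.91], [0.44, 0.65], [0.98, 0.51], [0.56, 0.52]]
s [ 0.4985 -0.1905] [-35.1551 -43.7502] flange [ 0.5273 -0.1496] switch [ 0.4536 -0.2543] cost 0.48474173298449674
   rotor [0.6091 0.0742] 149.84417612968488 0.5561270624944847 [[0.17, 0.92], [-0.12, -0.59], [-0.05, -0.17]]
ts [ 0.4979 -0.189 ] [-35.5462  76.5826] flange [ 0.527  -0.1483] switch [ 0.4526 -0.2525] cost 3.7873102775671237
   rotor [0.6051 0.0718] 28.426920502534955 4.496916939968722 [[0.06, -0.32], [-0.69, -0.86], [-0.29, -0.88], [-0.35, -0.68], [-0.13, 0.04], [-0.41, 0.13], [0.05, 0.09], [-0.0, -1.2], [0.4, 0.45], [0.98, 0.24], [0.61, 0.33], [-0.53, 1.57], [-0.82, 0.06], [-0.91, 0.54]]
```

```bash
cat > plan.py <<'E'
import sys,numpy as np,json
from scipy.spatial.transform import Rotation as R
from workcell import get_obs
# plan.py x y z yaw_of_tool_y_deg nrows grip [more waypoints of 6]
o=get_obs();p=o["eef_pos"];r=R.from_quat(o["tool_rot"])
print("now",p.round(4),"yaw_y",np.degrees(np.arctan2(*r.as_matrix()[[1,0],1])).round(2),"tilt",r.as_matrix()[:2,2].round(4),"F",o["ft_force"].round(2),"T",o["ft_torque"].round(2),"w",o["grip_width"].round(4),"t",round(o["clock"],2))
a=list(map(float,sys.argv[1:]))
for i in range(0,len(a),6):
    x,y,z,yw,n,g=a[i:i+6];n=int(n);t=np.array([x,y,z]);c,s=np.cos(np.radians(yw)),np.sin(np.radians(yw))
    rt=R.from_matrix(np.c_[[-s,c,0],[c,s,0],[0,0,-1]])
    v=(r.inv()*rt).as_rotvec()/n; rows=[]
    for k in range(n):
        rows.append([round(q,1) for q in (r.inv().apply((t-p)/n)*1e3)]+[round(q,1) for q in np.degrees(v)]+[g]);r=r*R.from_rotvec(v);p=p+(t-p)/n*0+ (t-np.array(p))/1*0 + r.as_matrix()@np.zeros(3)
    p=t
    for k in range(0,n,5): print(json.dumps([rows[k:k+5]]))
E
sed -i 's/;p=p+(t-p).*$//' plan.py
python3 plan.py .605 .072 .2 28.2 15 85
```

```text
Traceback (most recent call last):
  File "plan.py", line 6, in <module>
    print("now",p.round(4),"yaw_y",np.degrees(np.arctan2(*r.as_matrix()[[1,0],1])).round(2),"tilt",r.as_matrix()[:2,2].round(4),"F",o["ft_force"].round(2),"T",o["ft_torque"].round(2),"w",o["grip_width"].round(4),"t",round(o["clock"],2))
                                                                                                                                                                                           ^^^^^^^^^^^^^^^^^^^^^
AttributeError: 'float' object has no attribute 'round'
```

```bash
sed -i 's/o\["grip_width"\].round(4)/round(o["grip_width"],4)/' plan.py
python3 plan.py .605 .072 .2 28.2 15 85
```

```text
now [ 0.2088 -0.4543  0.2313] yaw_y -65.32 tilt [ 0.     -0.0001] F [-0.13 -0.02  0.02] T [-0.02 -0.01  0.03] w 0.0855 t 0.7
[[[38.7, -20.9, 2.1, 0.0, 0.0, -6.2, 85.0], [40.7, -16.5, 2.1, 0.0, 0.0, -6.2, 85.0], [42.2, -12.0, 2.1, 0.0, 0.0, -6.2, 85.0], [43.3, -7.4, 2.1, 0.0, 0.0, -6.2, 85.0], [43.8, -2.6, 2.1, 0.0, 0.0, -6.2, 85.0]]]
[[[43.9, 2.2, 2.1, 0.0, 0.0, -6.2, 85.0], [43.4, 6.9, 2.1, 0.0, 0.0, -6.2, 85.0], [42.4, 11.6, 2.1, 0.0, 0.0, -6.2, 85.0], [40.9, 16.1, 2.1, 0.0, 0.0, -6.2, 85.0], [38.9, 20.5, 2.1, 0.0, 0.0, -6.2, 85.0]]]
[[[36.4, 24.6, 2.1, 0.0, 0.0, -6.2, 85.0], [33.5, 28.4, 2.1, 0.0, 0.0, -6.2, 85.0], [30.3, 31.8, 2.1, 0.0, 0.0, -6.2, 85.0], [26.6, 34.9, 2.1, 0.0, 0.0, -6.2, 85.0], [22.7, 37.6, 2.1, 0.0, 0.0, -6.2, 85.0]]]
```

Emit:
{"method": "jog_arm", "body": {
  "deltas": [
    [[38.7, -20.9, 1, 0, 0, -6.2, 85], [40.7, -16.5, 1, 0, 0, -6.2, 85], [42.2, -12, 1, 0, 0, -6.2, 85], [43.3, -7.4, 1, 0, 0, -6.2, 85], [43.8, -2.6, 1, 0, 0, -6.2, 85]]
  ]
}}

```text
clock: 1.2
eef_pos: [0.3419, -0.2785, 0.2259]
tool_rot: [0.882, 0.47, -0.0, 0.002]
ft_force: [0.0, -1.0, 0.1]
grip_width: 0.0847
```

Emit:
{"method": "jog_arm", "body": {
  "deltas": [
    [[43.9, 2.2, 2, 0, 0, -6.2, 85], [43.4, 6.9, 2, 0, 0, -6.2, 85], [42.4, 11.6, 2, 0, 0, -6.2, 85], [40.9, 16.1, 2, 0, 0, -6.2, 85], [38.9, 20.5, 2, 0, 0, -6.2, 85]]
  ]
}}

```text
clock: 1.7
eef_pos: [0.4767, -0.0936, 0.2167]
tool_rot: [0.717, 0.697, 0.0, 0.004]
ft_force: [0.3, -0.9, 0.6]
grip_width: 0.0851
```

Emit:
{"method": "jog_arm", "body": {
  "deltas": [
    [[36.4, 24.6, 2, 0, 0, -6.2, 85], [33.5, 28.4, 2, 0, 0, -6.2, 85], [30.3, 31.8, 2, 0, 0, -6.2, 85], [26.6, 34.9, 2, 0, 0, -6.2, 85], [22.7, 37.6, 2, 0, 0, -6.2, 85]]
  ]
}}

```text
clock: 2.2
eef_pos: [0.6076, 0.0948, 0.2067]
tool_rot: [0.494, 0.87, -0.001, 0.005]
ft_force: [1.4, 0.0, 0.8]
grip_width: 0.085
```

```bash
python3 plan.py .605 .072 .1 28.2 5 85 .605 .072 .014 28.2 5 85
```

```text
now [0.6076 0.0948 0.2067] yaw_y 30.81 tilt [ 0.0087 -0.0069] F [1.37 0.02 0.78] T [-0.1  -0.06  0.  ] w 0.085 t 2.2
[[[-3.4, -2.9, 21.4, 0.0, 0.1, 0.5, 85.0], [-3.5, -2.8, 21.4, 0.0, 0.1, 0.5, 85.0], [-3.6, -2.8, 21.4, 0.0, 0.1, 0.5, 85.0], [-3.6, -2.7, 21.3, 0.0, 0.1, 0.5, 85.0], [-3.7, -2.7, 21.3, 0.0, 0.1, 0.5, 85.0]]]
[[[-0.0, 0.0, 17.2, -0.0, -0.0, 0.0, 85.0], [-0.0, 0.0, 17.2, -0.0, -0.0, 0.0, 85.0], [-0.0, 0.0, 17.2, -0.0, -0.0, 0.0, 85.0], [-0.0, 0.0, 17.2, -0.0, -0.0, 0.0, 85.0], [-0.0, 0.0, 17.2, -0.0, -0.0, 0.0, 85.0]]]
```

Emit:
{"method": "jog_arm", "body": {
  "deltas": [
    [[-5, -4, 21.4, 0, 0.1, 0.6, 85], [-5, -4, 21.4, 0, 0.1, 0.6, 85], [-4, -3, 21.4, 0, 0.1, 0.6, 85], [-2, -1.5, 21.3, 0, 0.1, 0.5, 85], [-2, -1.5, 15, 0, 0.1, 0.4, 85]]
  ]
}}

```text
clock: 2.7
eef_pos: [0.6118, 0.0808, 0.1035]
tool_rot: [0.509, 0.861, 0.005, 0.004]
ft_force: [0.2, -0.6, -0.6]
grip_width: 0.0851
```

Emit:
{"method": "jog_arm", "body": {
  "deltas": [
    [[0, 0, 0, 0, 0, 0, 85]]
  ]
}}

```text
clock: 2.8
eef_pos: [0.6098, 0.0803, 0.1007]
tool_rot: [0.509, 0.861, 0.003, 0.002]
ft_force: [0.5, -0.5, -0.7]
grip_width: 0.0848
```

```bash
python3 plan.py .605 .072 .014 28.2 5 85
python3 - <<'E'
from h import *
for n,(c0,r0,w,h,k) in dict(top=(190,160,80,70,7),scene=(240,150,80,70,7)).items():
    im=camera(n);np.save(f"pics/{n}1.npy",im);globals()[n]=cv2.resize(im[r0:r0+h,c0:c0+w,::-1],(400,350),interpolation=cv2.INTER_CUBIC)
cv2.imwrite("pics/g1.png",np.hstack([top,scene]))
E
```

```text
now [0.6098 0.0803 0.1007] yaw_y 28.81 tilt [0.0067 0.003 ] F [ 0.5  -0.47 -0.69] T [-0.01  0.07  0.  ] w 0.0848 t 2.8
[[[-1.0, -1.8, 17.3, 0.1, 0.0, 0.1, 85.0], [-1.0, -1.7, 17.3, 0.1, 0.0, 0.1, 85.0], [-1.0, -1.7, 17.3, 0.1, 0.0, 0.1, 85.0], [-1.0, -1.7, 17.3, 0.1, 0.0, 0.1, 85.0], [-1.0, -1.7, 17.3, 0.1, 0.0, 0.1, 85.0]]]
```

View pics/g1.png

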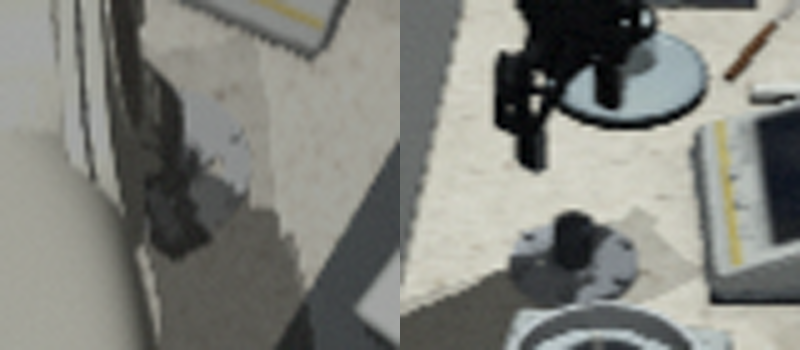

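The fingers straddle the hub, with tips at about (530,165) and (610,100) and the hub at (573,240). I'll descend and grip.

Emit:
{"method": "jog_arm", "body": {
  "deltas": [
    [[-1.5, -2.5, 17, 0.1, 0, 0.1, 85], [-1.2, -2, 18, 0.1, 0, 0.1, 85], [-1, -2, 18, 0.1, 0, 0.1, 85], [-1, -1.5, 16, 0.1, 0, 0.1, 85], [-0.5, -1, 10, 0.1, 0, 0, 85]]
  ]
}}

```text
clock: 3.4
eef_pos: [0.6158, 0.0738, 0.0328]
tool_rot: [0.511, 0.859, 0.007, 0.01]
ft_force: [-0.4, -0.3, 0.3]
grip_width: 0.085
```

Emit:
{"method": "jog_arm", "body": {
  "deltas": [
    [[0, 0, 0, 0, 0, 0, 85], [0, 0, 0, 0, 0, 0, 85]]
  ]
}}

```text
clock: 3.6
eef_pos: [0.6164, 0.0741, 0.0336]
tool_rot: [0.511, 0.859, 0.007, 0.01]
ft_force: [0.1, 0.1, 0.9]
grip_width: 0.0848
```

```bash
python3 plan.py .605 .072 .014 28.2 2 85
```

```text
now [0.6164 0.0741 0.0336] yaw_y 28.53 tilt [0.0245 0.0024] F [0.05 0.09 0.86] T [-0.04 -0.02 -0.02] w 0.0848 t 3.6
[[[1.9, -5.7, 9.7, 0.6, 0.3, 0.2, 85.0], [1.8, -5.6, 9.7, 0.6, 0.3, 0.2, 85.0]]]
```

Emit:
{"method": "jog_arm", "body": {
  "deltas": [
    [[2, -6, 9, 0.8, 0.4, 0.2, 85], [1.5, -5, 6, 0.7, 0.3, 0.1, 85], [0, 0, 0, 0, 0, 0, 85]]
  ]
}}

```text
clock: 3.9
eef_pos: [0.6063, 0.0722, 0.02]
tool_rot: [0.513, 0.858, -0.0, -0.001]
ft_force: [0.1, -0.2, 0.0]
grip_width: 0.0853
```

```bash
python3 plan.py .605 .072 .014 28.2 2 85
```

```text
now [0.6063 0.0722 0.02  ] yaw_y 28.23 tilt [-0.0023  0.0011] F [ 0.07 -0.2   0.02] T [ 0.   -0.01  0.04] w 0.0853 t 3.9
[[[0.2, -0.6, 3.0, -0.0, -0.1, 0.0, 85.0], [0.2, -0.6, 3.0, -0.0, -0.1, 0.0, 85.0]]]
```

Emit:
{"method": "jog_arm", "body": {
  "deltas": [
    [[0.3, -1, 5, 0, -0.1, 0, 85], [0, 0, 1, 0, 0, 0, 85], [0, 0, 0, 0, 0, 0, 20], [0, 0, 0, 0, 0, 0, 10], [0, 0, 0, 0, 0, 0, 10]]
  ]
}}

```text
clock: 4.4
eef_pos: [0.6054, 0.072, 0.0137]
tool_rot: [0.513, 0.858, -0.0, -0.0]
ft_force: [0.4, -0.7, 0.5]
grip_width: 0.0437
```

Emit:
{"method": "jog_arm", "body": {
  "deltas": [
    [[0, 0, 0, 0, 0, 0, 10], [0, 0, 0, 0, 0, 0, 10], [0, 0, 0, 0, 0, 0, 10], [0, 0, 0, 0, 0, 0, 10]]
  ]
}}

```text
clock: 4.8
eef_pos: [0.6063, 0.0723, 0.0142]
tool_rot: [0.513, 0.858, 0.0, 0.0]
ft_force: [0.8, 0.2, 0.1]
grip_width: 0.0269
```

```bash
python3 plan.py .605 .072 .2 28.2 5 10
```

```text
now [0.6063 0.0723 0.0142] yaw_y 28.23 tilt [0.0009 0.0001] F [0.83 0.18 0.1 ] T [ 0.01 -0.01  0.02] w 0.0269 t 4.8
[[[0.0, -0.2, -37.2, 0.0, 0.0, 0.0, 10.0], [0.0, -0.2, -37.2, 0.0, 0.0, 0.0, 10.0], [0.1, -0.2, -37.2, 0.0, 0.0, 0.0, 10.0], [0.1, -0.2, -37.2, 0.0, 0.0, 0.0, 10.0], [0.1, -0.2, -37.2, 0.0, 0.0, 0.0, 10.0]]]
```

Emit:
{"method": "jog_arm", "body": {
  "deltas": [
    [[0, 0, -15, 0, 0, 0, 10], [0, 0, -40, 0, 0, 0, 10], [0, 0, -40, 0, 0, 0, 10], [0, 0, -40, 0, 0, 0, 10], [0, 0, -40, 0, 0, 0, 10]]
  ]
}}

```text
clock: 5.3
eef_pos: [0.5963, 0.071, 0.1794]
tool_rot: [0.513, 0.858, -0.01, -0.013]
ft_force: [1.0, -0.0, -4.6]
grip_width: 0.027
```

Emit:
{"method": "jog_arm", "body": {
  "deltas": [
    [[0, 0, 0, 0, 0, 0, 10], [0, 0, 0, 0, 0, 0, 10]]
  ]
}}

```text
clock: 5.5
eef_pos: [0.5988, 0.0712, 0.1841]
tool_rot: [0.513, 0.858, -0.008, -0.009]
ft_force: [0.4, 0.2, -5.0]
grip_width: 0.0273
```

```bash
python3 plan.py .527 -.1485 .17 -43.6 12 10
```

```text
now [0.5988 0.0712 0.1841] yaw_y 28.23 tilt [-0.024  -0.0033] F [ 0.39  0.24 -5.  ] T [-0.02  0.01  0.01] w 0.0273 t 5.5
[[[-13.3, -13.9, 1.4, -0.1, 0.0, 6.0, 10.0], [-14.7, -12.4, 1.3, -0.1, 0.0, 6.0, 10.0], [-15.9, -10.8, 1.3, -0.1, 0.0, 6.0, 10.0], [-17.0, -9.1, 1.3, -0.1, 0.0, 6.0, 10.0], [-17.8, -7.3, 1.2, -0.1, 0.0, 6.0, 10.0]]]
[[[-18.5, -5.4, 1.2, -0.1, 0.0, 6.0, 10.0], [-18.9, -3.5, 1.2, -0.1, 0.0, 6.0, 10.0], [-19.2, -1.5, 1.2, -0.1, 0.0, 6.0, 10.0], [-19.3, 0.5, 1.2, -0.1, 0.0, 6.0, 10.0], [-19.1, 2.5, 1.2, -0.1, 0.0, 6.0, 10.0]]]
[[[-18.7, 4.5, 1.2, -0.1, 0.0, 6.0, 10.0], [-18.2, 6.4, 1.2, -0.1, 0.0, 6.0, 10.0]]]
```

Emit:
{"method": "jog_arm", "body": {
  "deltas": [
    [[-13.3, -13.9, 1, -0.7, 0, 6, 10], [-14.7, -12.4, 1, -0.5, 0, 6, 10], [-15.9, -10.8, 1, -0.2, 0, 6, 10], [-17, -9.1, 1, 0, 0, 6, 10], [-17.8, -7.3, 1, 0, 0, 6, 10]]
  ]
}}

```text
clock: 6.0
eef_pos: [0.5611, -0.0201, 0.1656]
tool_rot: [0.723, 0.691, -0.006, -0.01]
ft_force: [-0.6, -0.8, -3.6]
grip_width: 0.027
```

Emit:
{"method": "jog_arm", "body": {
  "deltas": [
    [[-18.5, -5.4, 1, 0, 0, 6, 10], [-18.9, -3.5, 1, 0, 0, 6, 10], [-19.2, -1.5, 1, 0, 0, 6, 10], [-19.3, 0.5, 1, 0, 0, 6, 10], [-19.1, 2.5, 1, 0, 0, 6, 10]]
  ]
}}

```text
clock: 6.5
eef_pos: [0.5173, -0.1132, 0.1458]
tool_rot: [0.882, 0.47, -0.019, -0.016]
ft_force: [0.2, -0.1, -3.9]
grip_width: 0.0272
```

Emit:
{"method": "jog_arm", "body": {
  "deltas": [
    [[-18.7, 4.5, 1, 0, 0, 6, 10], [-18.2, 6.4, 1, 0, 0, 6, 10], [0, 0, 0, 0, 0, 0, 10]]
  ]
}}

```text
clock: 6.8
eef_pos: [0.4963, -0.1511, 0.1356]
tool_rot: [0.929, 0.369, -0.027, -0.018]
ft_force: [0.1, -0.1, -4.0]
grip_width: 0.0269
```

```bash
python3 plan.py .527 -.1485 .16 -43.6 3 10
```

```text
now [ 0.4963 -0.1511  0.1356] yaw_y -46.72 tilt [-0.0642  0.0133] F [ 0.11 -0.09 -4.02] T [-0.01 -0.11 -0.01] w 0.0269 t 6.8
[[[7.7, 5.9, -8.8, -1.0, 0.7, -1.0, 10.0], [7.7, 6.2, -8.6, -1.0, 0.7, -1.0, 10.0], [7.7, 6.5, -8.4, -1.0, 0.7, -1.0, 10.0]]]
```

Emit:
{"method": "jog_arm", "body": {
  "deltas": [
    [[7, 6, -14, -1.5, 1, -1, 10], [8, 6.5, -12, -1.2, 0.8, -1, 10], [8, 6.5, -9, -1, 0.6, -1, 10], [0, 0, 0, 0, 0, 0, 10]]
  ]
}}

```text
clock: 7.2
eef_pos: [0.5287, -0.1464, 0.1687]
tool_rot: [0.918, 0.397, 0.005, 0.003]
ft_force: [-0.7, 0.2, -3.6]
grip_width: 0.027
```

```bash
python3 plan.py .527 -.1485 .155 -43.6 2 10
```

```text
now [ 0.5287 -0.1464  0.1687] yaw_y -43.16 tilt [ 0.0121 -0.0009] F [-0.71  0.24 -3.6 ] T [ 0.02 -0.01  0.02] w 0.027 t 7.2
[[[-1.4, 0.0, 6.8, 0.3, -0.2, 0.2, 10.0], [-1.4, 0.1, 6.9, 0.3, -0.2, 0.2, 10.0]]]
```

Emit:
{"method": "jog_arm", "body": {
  "deltas": [
    [[-1.4, 0, 7, 0.4, -0.3, 0.2, 10], [-1, 0, 6, 0.3, -0.2, 0.2, 10], [0, 0, 0, 0, 0, 0, 10]]
  ]
}}

```text
clock: 7.5
eef_pos: [0.5277, -0.1468, 0.1553]
tool_rot: [0.918, 0.396, -0.001, -0.001]
ft_force: [0.3, 0.1, -4.3]
grip_width: 0.027
```

```bash
python3 plan.py .527 -.1485 .150 -43.6 1 10;  python3 - <<'E'
from h import *
for n,(c0,r0,w,h) in dict(top=(250,165,80,80),scene=(245,170,80,80)).items():
    im=camera(n);np.save(f"pics/{n}2.npy",im);globals()[n]=cv2.resize(im[r0:r0+h,c0:c0+w,::-1],(400,400),interpolation=cv2.INTER_CUBIC)
cv2.imwrite("pics/g2.png",cv2.convertScaleAbs(np.hstack([top,scene]),alpha=1.3))
E
```

```text
now [ 0.5277 -0.1468  0.1553] yaw_y -43.4 tilt [-0.0029  0.0009] F [ 0.35  0.09 -4.29] T [0.02 0.03 0.  ] w 0.027 t 7.5
[[[-1.7, 0.7, 5.3, -0.2, 0.1, 0.2, 10.0]]]
```

View pics/g2.png

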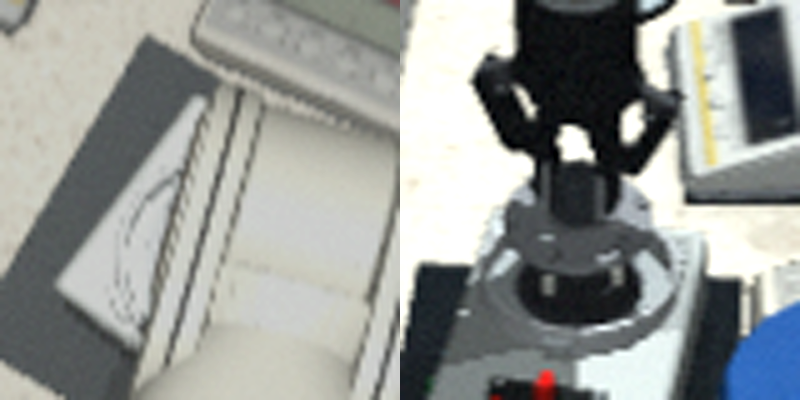

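The top camera is blocked. In the scene crop the rotor hovers over the studs at (547,275) and (617,270). I'll overlay the model on the scene view to measure the remaining offset.

Run:
```python
from h import *
im=np.load("pics/scene2.npy");c0,r0,w,h,k=255,198,46,44,13
a=cv2.convertScaleAbs(cv2.resize(im[r0:r0+h,c0:c0+w,::-1],(w*k,h*k),interpolation=cv2.INTER_CUBIC),alpha=1.4)
def dr(P,col):
    for u,v in (proj("scene",P)-[c0,r0]+.5)*k-.5: cv2.circle(a,(round(u),round(v)),1,col,-1)
D=np.arange(0,360,5)
x,y,z,yw=.5277,-.1468,.141,np.radians(-43.4)
dr(place(x,y,yw,ring(.048,D,.008),z),(0,255,255)) # disc top rim
dr(place(x,y,yw,ring(.048,D,.0),z),(0,160,255))
for d in (0,120,240):
    hp=place(x,y,yw,ring(.026,[d],.008),z)[0]; dr(hp+ring(.006,np.arange(0,360,20),0),(0,255,0))
x,y=.5273,-.1496;yw=np.radians(76.3)
dr(place(x,y,yw,ring(.036,D,.1)),(255,0,255))
dr(place(x,y,0,ring(.060,D,.108)),(255,255,0))
for d in (0,120,240):
    for zz in (.1,.114):
        hp=place(x,y,yw,ring(.026,[d],zz))[0]; dr(hp+ring(.004,np.arange(0,360,30),0),(0,0,255))
cv2.imwrite("pics/ov.png",a)
```

```text
(no output)
```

View pics/ov.png

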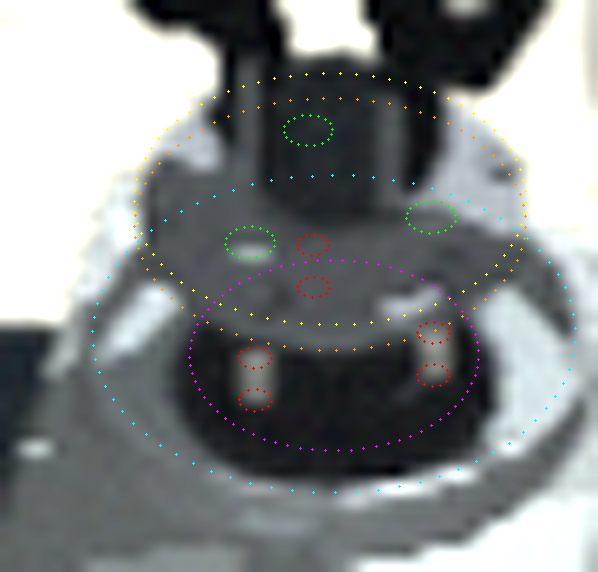

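Overlay check: the studs match the model (255,358 and 434,333). The rotor appears about 5 px right of its predicted outline, roughly 1 mm. I'll take one gamma-stretched raw zoom to see the holes better.

Run:
```python
from h import *
ims=[camera("scene").astype(float) for _ in range(4)]
im=np.mean(ims,0);np.save("pics/scene3.npy",im)
c0,r0,w,h,k=262,203,36,26,20
a=cv2.resize((im/255)[r0:r0+h,c0:c0+w,::-1],(w*k,h*k),interpolation=cv2.INTER_CUBIC)
a=np.clip(a*1.6,0,1)**.6
for i in range(0,w,5): cv2.putText(a,str(c0+i),(i*k,10),0,.35,(0,0,1))
for i in range(0,h,5): cv2.putText(a,str(r0+i),(0,i*k+10),0,.35,(0,0,1))
cv2.imwrite("pics/z3.png",a*255)
for n,P in dict(hole=place(.5277,-.1468,np.radians(-43.4),ring(.026,[0,120,240],.008),.141),beat=place(.5277,-.1468,np.radians(-43.4),ring(.043,np.arange(30,390,60),.0135),.141),rim=place(.5277,-.1468,0,ring(.048,np.arange(0,360,45),.008),.141)).items():
    print(n,((proj("scene",P)-[c0,r0]+.5)*k).round().tolist())
```

```text
hole [[523.0, 234.0], [334.0, 101.0], [245.0, 273.0]]
beat [[631.0, 139.0], [450.0, 14.0], [189.0, 49.0], [102.0, 212.0], [282.0, 344.0], [551.0, 306.0]]
rim [[638.0, 119.0], [467.0, 23.0], [241.0, 31.0], [86.0, 138.0], [93.0, 287.0], [264.0, 389.0], [499.0, 380.0], [654.0, 267.0]][ WARN:0@1.984] global loadsave.cpp:1063 imwrite_ Unsupported depth image for selected encoder is fallbacked to CV_8U.
```

View pics/z3.png

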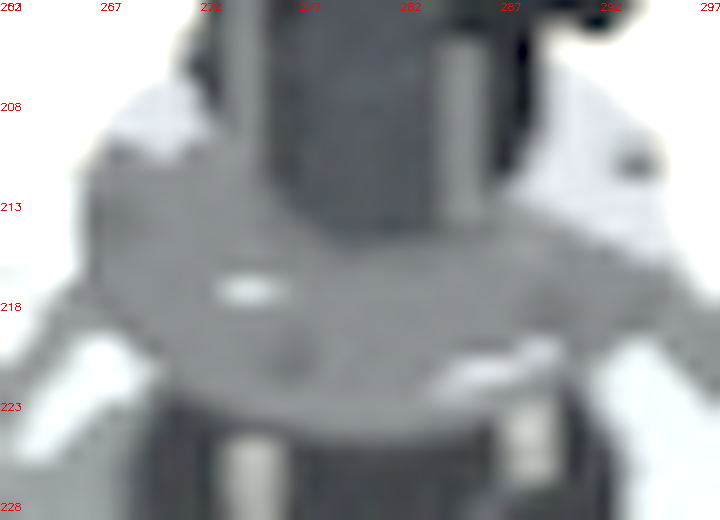

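The beater marks at (635,162), (290,355) and (548,308) fit the prediction to within about 0.5 mm, so the grip is good. I'll correct to (.527,-.149) and descend gently.

Emit:
{"method": "jog_arm", "body": {
  "deltas": [
    [[-2, 1, 6, -0.2, 0.1, 0.3, 10], [0, 0, 5, 0, 0, 0, 10], [0, 0, 4, 0, 0, 0, 10], [0, 0, 0, 0, 0, 0, 10]]
  ]
}}

```text
clock: 8.2
eef_pos: [0.5276, -0.1499, 0.1406]
tool_rot: [0.92, 0.392, 0.002, 0.001]
ft_force: [-0.2, 0.0, -5.0]
grip_width: 0.0267
```

```bash
python3 plan.py .527 -.149 .130 -43.7 1 10
```

```text
now [ 0.5276 -0.1499  0.1406] yaw_y -43.78 tilt [ 0.0041 -0.0011] F [-0.24  0.04 -5.02] T [ 0.02  0.01 -0.03] w 0.0267 t 8.2
[[[0.2, -1.1, 10.6, 0.2, -0.1, -0.1, 10.0]]]
```

Emit:
{"method": "jog_arm", "body": {
  "deltas": [
    [[0.2, -1, 5, 0.2, -0.1, 0, 10], [0, 0, 4, 0, 0, 0, 10], [0, 0, 0, 0, 0, 0, 10]]
  ]
}}

```text
clock: 8.5
eef_pos: [0.5268, -0.149, 0.1306]
tool_rot: [0.92, 0.392, -0.0, -0.0]
ft_force: [0.6, 0.2, -4.9]
grip_width: 0.0273
```

```bash
python3 plan.py .527 -.149 .122 -43.7 1 10
```

```text
now [ 0.5268 -0.149   0.1306] yaw_y -43.78 tilt [-0.0003  0.0003] F [ 0.61  0.21 -4.93] T [-0.02 -0.03 -0.02] w 0.0273 t 8.5
[[[0.1, 0.1, 8.6, -0.0, -0.0, -0.1, 10.0]]]
```

Emit:
{"method": "jog_arm", "body": {
  "deltas": [
    [[0, 0, 3, 0, 0, 0, 10], [0, 0, 2, 0, 0, 0, 10], [0, 0, 0, 0, 0, 0, 10]]
  ]
}}

```text
clock: 8.8
eef_pos: [0.5274, -0.1488, 0.1254]
tool_rot: [0.92, 0.393, 0.0, -0.0]
ft_force: [0.1, 0.4, -4.6]
grip_width: 0.0273
```

Emit:
{"method": "jog_arm", "body": {
  "deltas": [
    [[0, 0, 2, 0, 0, 0, 10], [0, 0, 0, 0, 0, 0, 10]]
  ]
}}

```text
clock: 9.0
eef_pos: [0.5277, -0.1486, 0.1235]
tool_rot: [0.92, 0.393, 0.001, -0.0]
ft_force: [-0.0, 0.2, -4.9]
grip_width: 0.0273
```

```bash
python3 plan.py .527 -.149 .119 -43.7 1 10
```

```text
now [ 0.5277 -0.1486  0.1235] yaw_y -43.75 tilt [0.0015 0.0008] F [-0.01  0.18 -4.93] T [ 0.1  -0.02  0.04] w 0.0273 t 9.0
[[[-0.8, -0.3, 4.5, 0.0, -0.1, -0.1, 10.0]]]
```

No contact at 4 mm below the stud tips, so the studs are in the holes. I'll continue down.

Emit:
{"method": "jog_arm", "body": {
  "deltas": [
    [[-0.5, -0.2, 3, 0, 0, 0, 10], [0, 0, 2, 0, 0, 0, 10], [0, 0, 0, 0, 0, 0, 10]]
  ]
}}

```text
clock: 9.3
eef_pos: [0.5277, -0.1486, 0.1184]
tool_rot: [0.92, 0.393, 0.001, -0.0]
ft_force: [0.6, 0.6, -4.4]
grip_width: 0.0269
```

Emit:
{"method": "jog_arm", "body": {
  "deltas": [
    [[0, 0, 2, 0, 0, 0, 10], [0, 0, 0, 0, 0, 0, 10]]
  ]
}}

```text
clock: 9.5
eef_pos: [0.5277, -0.1486, 0.1161]
tool_rot: [0.92, 0.393, 0.001, -0.0]
ft_force: [0.6, 0.7, -5.2]
grip_width: 0.0271
```

```bash
python3 plan.py .527 -.149 .114 -43.7 1 10
```

```text
now [ 0.5277 -0.1486  0.1161] yaw_y -43.73 tilt [0.0026 0.0012] F [ 0.62  0.74 -5.16] T [ 0.2  -0.1  -0.04] w 0.0271 t 9.5
[[[-0.7, -0.2, 2.1, 0.1, -0.2, -0.0, 10.0]]]
```

Emit:
{"method": "jog_arm", "body": {
  "deltas": [
    [[0, 0, 1.5, 0.1, -0.1, 0, 10], [0, 0, 0, 0, 0, 0, 10]]
  ]
}}

```text
clock: 9.7
eef_pos: [0.5277, -0.1486, 0.1145]
tool_rot: [0.92, 0.393, 0.0, -0.001]
ft_force: [0.6, 0.0, -4.4]
grip_width: 0.0269
```

Emit:
{"method": "jog_arm", "body": {
  "deltas": [
    [[0, 0, 1.5, 0, 0, 0, 10], [0, 0, 0, 0, 0, 0, 10]]
  ]
}}

```text
clock: 9.9
eef_pos: [0.5279, -0.1487, 0.1146]
tool_rot: [0.92, 0.393, 0.001, -0.0]
ft_force: [-0.7, -0.0, -4.5]
grip_width: 0.0269
```

Emit:
{"method": "jog_arm", "body": {
  "deltas": [
    [[0, 0, 1.5, 0, 0, 0, 10], [0, 0, 0, 0, 0, 0, 10]]
  ]
}}

```text
clock: 10.1
eef_pos: [0.528, -0.1487, 0.1143]
tool_rot: [0.92, 0.393, 0.001, 0.0]
ft_force: [0.9, 0.6, -4.1]
grip_width: 0.0269
```

Emit:
{"method": "jog_arm", "body": {
  "deltas": [
    [[0, 0, 1.5, 0, 0, 0, 10]]
  ]
}}

```text
clock: 10.2
eef_pos: [0.5282, -0.1487, 0.1142]
tool_rot: [0.92, 0.393, 0.002, 0.001]
ft_force: [-4.6, 1.6, 14.8]
grip_width: 0.0272
```

Emit:
{"method": "jog_arm", "body": {
  "deltas": [
    [[0, 0, 3, 0, 0, 0, 10]]
  ]
}}

```text
clock: 10.3
eef_pos: [0.5282, -0.1487, 0.1141]
tool_rot: [0.92, 0.393, 0.002, 0.001]
ft_force: [-9.5, 3.2, 26.3]
grip_width: 0.0272
```

The rotor is seated: it stopped hard at the expected height, with clear reaction force. Releasing.

Emit:
{"method": "jog_arm", "body": {
  "deltas": [
    [[0, 0, 0, 0, 0, 0, 10], [0, 0, -0.5, 0, 0, 0, 10], [0, 0, 0, 0, 0, 0, 60], [0, 0, 0, 0, 0, 0, 60], [0, 0, 0, 0, 0, 0, 60]]
  ]
}}

```text
clock: 10.8
eef_pos: [0.5295, -0.1497, 0.1154]
tool_rot: [0.92, 0.393, 0.003, 0.003]
ft_force: [-0.2, -0.3, -0.1]
grip_width: 0.0599
```

Emit:
{"method": "jog_arm", "body": {
  "deltas": [
    [[0, 0, 0, 0, 0, 0, 60], [0, 0, -10, 0, 0, 0, 60], [0, 0, -20, 0, 0, 0, 60], [0, 0, -30, 0, 0, 0, 60], [0, 0, -40, 0, 0, 0, 60]]
  ]
}}

```text
clock: 11.3
eef_pos: [0.5252, -0.1488, 0.2137]
tool_rot: [0.92, 0.392, -0.002, -0.001]
ft_force: [1.4, -0.1, -0.2]
grip_width: 0.0596
```

Emit:
{"method": "jog_arm", "body": {
  "deltas": [
    [[0, 0, -20, 0, 0, 0, 60], [0, 0, 0, 0, 0, 0, 60]]
  ]
}}

```text
clock: 11.5
eef_pos: [0.5284, -0.1497, 0.2422]
tool_rot: [0.92, 0.392, 0.003, 0.003]
ft_force: [1.2, -0.9, 0.4]
grip_width: 0.0601
```

```bash
python3 plan.py .4525 -.253 .25 -35.5 6 0
```

```text
now [ 0.5284 -0.1497  0.2422] yaw_y -43.78 tilt [ 0.0081 -0.0029] F [ 1.19 -0.86  0.39] T [ 0.01 -0.05 -0.04] w 0.0601 t 11.5
[[[-21.2, 2.8, -1.3, 0.1, -0.0, -1.4, 0.0], [-21.2, 2.3, -1.3, 0.1, -0.0, -1.4, 0.0], [-21.3, 1.8, -1.3, 0.1, -0.0, -1.4, 0.0], [-21.3, 1.2, -1.3, 0.1, -0.0, -1.4, 0.0], [-21.4, 0.7, -1.3, 0.1, -0.0, -1.4, 0.0]]]
[[[-21.4, 0.2, -1.3, 0.1, -0.0, -1.4, 0.0]]]
```

```bash
python3 - <<'E'
from h import *
im=camera("scene");c0,r0,w,h,k=245,190,60,75,8
cv2.imwrite("pics/p4.png",cv2.convertScaleAbs(cv2.resize(im[r0:r0+h,c0:c0+w,::-1],(w*k,h*k),interpolation=cv2.INTER_CUBIC),alpha=1.3))
E
python3 plan.py .4545 -.254 .2 -35.5 6 36
```

```text
now [ 0.5281 -0.1496  0.2409] yaw_y -43.78 tilt [ 0.0068 -0.0025] F [ 0.14 -0.19 -0.15] T [-0.04 -0.04  0.03] w 0.0602 t 11.55
[[[-21.1, 3.1, 6.8, 0.1, -0.0, -1.4, 36.0], [-21.1, 2.6, 6.8, 0.1, -0.0, -1.4, 36.0], [-21.2, 2.1, 6.8, 0.1, -0.0, -1.4, 36.0], [-21.2, 1.6, 6.8, 0.1, -0.0, -1.4, 36.0], [-21.3, 1.1, 6.8, 0.1, -0.0, -1.4, 36.0]]]
[[[-21.3, 0.6, 6.8, 0.1, -0.0, -1.4, 36.0]]]
```

View pics/p4.png

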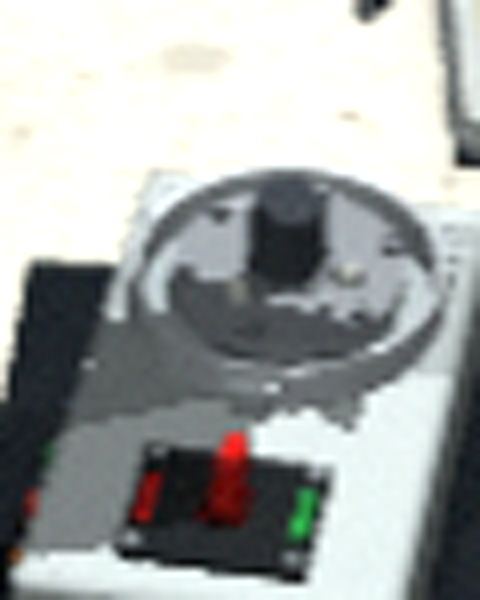

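The rotor lies flat in the chamber, with stud tops showing through its holes at (237,290) and (347,270). The lever stands upright at (230,480). On to the switch.

Emit:
{"method": "jog_arm", "body": {
  "deltas": [
    [[-21, 3, 5, 0, 0, -1.4, 36], [-21, 2.6, 5, 0, 0, -1.4, 36], [-21, 2, 5, 0, 0, -1.4, 36], [-21, 1.6, 5, 0, 0, -1.4, 36], [-21, 1, 5, 0, 0, -1.4, 36]]
  ]
}}

```text
clock: 12.05
eef_pos: [0.4643, -0.235, 0.2088]
tool_rot: [0.892, 0.453, 0.0, -0.0]
ft_force: [0.8, -0.8, -0.1]
grip_width: 0.0359
```

Emit:
{"method": "jog_arm", "body": {
  "deltas": [
    [[-21, 0.6, 2, 0, 0, -1.4, 36], [0, 0, 0, 0, 0, 0, 36], [0, 0, 0, 0, 0, 0, 36]]
  ]
}}

```text
clock: 12.35
eef_pos: [0.4475, -0.253, 0.201]
tool_rot: [0.887, 0.462, -0.003, -0.005]
ft_force: [0.7, -0.4, -0.7]
grip_width: 0.0358
```

```bash
python3 plan.py .4545 -.254 .15 -35.5 4 36
```

```text
now [ 0.4475 -0.253   0.201 ] yaw_y -34.93 tilt [-0.0088  0.006 ] F [ 0.74 -0.37 -0.71] T [-0.02 -0.02  0.03] w 0.0358 t 12.35
[[[0.8, 1.7, 12.7, -0.2, 0.0, 0.1, 36.0], [0.8, 1.7, 12.7, -0.2, 0.0, 0.1, 36.0], [0.8, 1.6, 12.7, -0.2, 0.0, 0.1, 36.0], [0.8, 1.6, 12.7, -0.2, 0.0, 0.1, 36.0]]]
```

Emit:
{"method": "jog_arm", "body": {
  "deltas": [
    [[1, 2, 12, -0.3, 0, 0.1, 36], [1, 2, 12, -0.2, 0, 0.1, 36], [0.8, 1.5, 12, -0.2, 0, 0.1, 36], [0.5, 1, 10, 0, 0, 0.1, 36], [0, 0, 0, 0, 0, 0, 36]]
  ]
}}

```text
clock: 12.85
eef_pos: [0.4559, -0.2502, 0.1509]
tool_rot: [0.888, 0.46, 0.0, -0.001]
ft_force: [0.2, 0.2, 0.2]
grip_width: 0.0358
```

```bash
python3 plan.py .4545 -.254 .106 -35.5 4 36
```

```text
now [ 0.4559 -0.2502  0.1509] yaw_y -35.18 tilt [-0.0005  0.0015] F [0.22 0.2  0.24] T [-0.04  0.03 -0.02] w 0.0358 t 12.85
[[[-1.0, 0.3, 11.2, -0.0, -0.0, 0.1, 36.0], [-1.0, 0.3, 11.2, -0.0, -0.0, 0.1, 36.0], [-1.0, 0.3, 11.2, -0.0, -0.0, 0.1, 36.0], [-1.0, 0.3, 11.2, -0.0, -0.0, 0.1, 36.0]]]
```

Emit:
{"method": "jog_arm", "body": {
  "deltas": [
    [[-1, 0.5, 11, 0, 0, 0.1, 36], [-1, 0.5, 11, 0, 0, 0.1, 36], [-1, 0.5, 9, 0, 0, 0, 36], [0, 0, 0, 0, 0, 0, 36]]
  ]
}}

```text
clock: 13.25
eef_pos: [0.4561, -0.2531, 0.1177]
tool_rot: [0.888, 0.459, 0.0, -0.001]
ft_force: [-0.1, 0.5, -0.2]
grip_width: 0.0355
```

```bash
python3 plan.py .4545 -.254 .106 -35.5 2 36
```

```text
now [ 0.4561 -0.2531  0.1177] yaw_y -35.33 tilt [0.0001 0.0014] F [-0.13  0.5  -0.17] T [-0.01  0.    0.03] w 0.0355 t 13.25
[[[-0.8, -0.4, 5.8, -0.0, -0.0, 0.1, 36.0], [-0.8, -0.4, 5.8, -0.0, -0.0, 0.1, 36.0]]]
```

Emit:
{"method": "jog_arm", "body": {
  "deltas": [
    [[-0.8, 0, 6, 0, 0, 0.1, 36], [-0.5, 0, 5, 0, 0, 0, 36], [0, 0, 0, 0, 0, 0, 36]]
  ]
}}

```text
clock: 13.55
eef_pos: [0.4553, -0.2546, 0.1059]
tool_rot: [0.889, 0.458, 0.0, -0.0]
ft_force: [-0.4, 1.0, 0.0]
grip_width: 0.036
```

Emit:
{"method": "jog_arm", "body": {
  "deltas": [
    [[0, -5, 0, 0, 0, 0, 36], [0, -5, 0, 0, 0, 0, 36], [0, -4, 0, 0, 0, 0, 36]]
  ]
}}

```text
clock: 13.85
eef_pos: [0.444, -0.2466, 0.1065]
tool_rot: [0.889, 0.458, 0.001, 0.0]
ft_force: [4.8, -2.5, -1.5]
grip_width: 0.036
```

```bash
cat > sw.py <<'E'
from workcell import get_obs
import numpy as np
o=get_obs();d=o["eef_pos"]-[.453,-.253,0];u=np.array([np.cos(np.radians(-35.5)),np.sin(np.radians(-35.5))])
print("mill x",round(d[:2]@u*1e3,2),"y",round(float(d[1]*u[0]-d[0]*u[1])*1e3,2),"z",o["eef_pos"][2].round(4),"Fx",round(o["ft_force"][:2]@u,2),"Fz",o["ft_force"][2].round(2))
E
python3 sw.py; python3 plan.py
```

```text
mill x -11.0 y -0.0 z 0.1065 Fx 5.41 Fz -1.52
now [ 0.444  -0.2466  0.1065] yaw_y -35.49 tilt [0.0022 0.0001] F [ 4.84 -2.53 -1.52] T [-0.73 -0.96 -0.03] w 0.036 t 13.85
```

Contact made at the expected spot, about 5 N. I'll keep pushing to the off end.

Emit:
{"method": "jog_arm", "body": {
  "deltas": [
    [[0, -5, 0, 0, 0, 0, 36], [0, -4, 0, 0, 0, 0, 36]]
  ]
}}

```text
clock: 14.05
eef_pos: [0.4384, -0.2424, 0.1077]
tool_rot: [0.889, 0.458, 0.003, 0.003]
ft_force: [5.8, -3.4, -3.1]
grip_width: 0.0359
```

Emit:
{"method": "jog_arm", "body": {
  "deltas": [
    [[0, -4, 0, 0, 0, 0, 36]]
  ]
}}

```text
clock: 14.15
eef_pos: [0.4374, -0.2415, 0.1086]
tool_rot: [0.889, 0.458, 0.004, 0.006]
ft_force: [6.6, -5.5, -3.6]
grip_width: 0.0358
```

```bash
python3 sw.py
```

```text
mill x -19.36 y 0.31 z 0.1086 Fx 8.54 Fz -3.59
```

Emit:
{"method": "jog_arm", "body": {
  "deltas": [
    [[0, -6, 1, 0, 0, 0, 36], [0, -6, 1, 0, 0, 0, 36]]
  ]
}}

```text
clock: 14.35
eef_pos: [0.4348, -0.2394, 0.1093]
tool_rot: [0.889, 0.457, 0.009, 0.015]
ft_force: [7.8, -6.3, -4.0]
grip_width: 0.0362
```

```bash
python3 sw.py
```

```text
mill x -22.66 y 0.49 z 0.1093 Fx 10.0 Fz -3.99
```

Emit:
{"method": "jog_arm", "body": {
  "deltas": [
    [[0, -6, 1, 0, 0, 0, 36]]
  ]
}}

```text
clock: 14.45
eef_pos: [0.4342, -0.2388, 0.1099]
tool_rot: [0.889, 0.457, 0.011, 0.02]
ft_force: [9.7, -7.6, -3.0]
grip_width: 0.0357
```

```bash
python3 sw.py; python3 plan.py
```

```text
mill x -23.57 y 0.59 z 0.1099 Fx 12.35 Fz -2.96
now [ 0.4342 -0.2388  0.1099] yaw_y -35.57 tilt [ 0.0385 -0.0251] F [ 9.75 -7.61 -2.96] T [-1.55 -1.91  0.  ] w 0.0357 t 14.45
```

Emit:
{"method": "jog_arm", "body": {
  "deltas": [
    [[0, -6, 1, 2, 0, 0, 36], [0, -6, 1, 1.5, 0, 0, 36]]
  ]
}}

```text
clock: 14.65
eef_pos: [0.4316, -0.2366, 0.1116]
tool_rot: [0.889, 0.457, 0.002, 0.002]
ft_force: [2.0, -2.6, 2.7]
grip_width: 0.036
```

```bash
python3 sw.py; python3 plan.py
```

```text
mill x -26.96 y 0.9 z 0.1116 Fx 3.12 Fz 2.67
now [ 0.4316 -0.2366  0.1116] yaw_y -35.59 tilt [ 0.0053 -0.0007] F [ 1.98 -2.59  2.67] T [-0.23 -0.43  0.01] w 0.036 t 14.65
```

Emit:
{"method": "jog_arm", "body": {
  "deltas": [
    [[0, -5, 3, 0.3, 0, 0, 36], [0, -5, 2, 0.5, 0, 0, 36]]
  ]
}}

```text
clock: 14.85
eef_pos: [0.4307, -0.2354, 0.1109]
tool_rot: [0.889, 0.457, 0.004, 0.003]
ft_force: [7.2, -7.4, -1.2]
grip_width: 0.036
```

```bash
python3 sw.py
```

```text
mill x -28.38 y 1.37 z 0.1109 Fx 10.12 Fz -1.21
```

Emit:
{"method": "jog_arm", "body": {
  "deltas": [
    [[0, -6, 1, 1, 0, 0, 36]]
  ]
}}

```text
clock: 14.95
eef_pos: [0.4303, -0.235, 0.112]
tool_rot: [0.89, 0.457, 0.002, 0.001]
ft_force: [10.0, -8.1, -1.8]
grip_width: 0.0359
```

```bash
python3 sw.py;python3 plan.py
```

```text
mill x -28.96 y 1.5 z 0.112 Fx 12.81 Fz -1.84
now [ 0.4303 -0.235   0.112 ] yaw_y -35.63 tilt [0.0054 0.0004] F [ 9.97 -8.08 -1.84] T [-1.51 -2.04 -0.05] w 0.0359 t 14.95
```

Emit:
{"method": "jog_arm", "body": {
  "deltas": [
    [[0, -8, 2, 0.3, 0, 0, 36]]
  ]
}}

```text
clock: 15.05
eef_pos: [0.4299, -0.2345, 0.1128]
tool_rot: [0.89, 0.457, 0.005, 0.006]
ft_force: [13.0, -8.9, -2.5]
grip_width: 0.0361
```

Emit:
{"method": "jog_arm", "body": {
  "deltas": [
    [[0, -10, 2, 0.6, 0, 0, 36]]
  ]
}}

```text
clock: 15.15
eef_pos: [0.4294, -0.2338, 0.114]
tool_rot: [0.89, 0.456, 0.007, 0.01]
ft_force: [15.3, -12.6, -3.6]
grip_width: 0.036
```

```bash
python3 sw.py;python3 plan.py;python3 - <<'E'
from h import *
im=camera("scene");c0,r0,w,h,k=245,200,60,60,9
cv2.imwrite("pics/p5.png",cv2.convertScaleAbs(cv2.resize(im[r0:r0+h,c0:c0+w,::-1],(w*k,h*k),interpolation=cv2.INTER_CUBIC),alpha=1.3))
E
```

```text
mill x -30.35 y 1.9 z 0.114 Fx 19.82 Fz -3.64
now [ 0.4294 -0.2338  0.114 ] yaw_y -35.7 tilt [ 0.0217 -0.0109] F [ 15.34 -12.63  -3.64] T [-2.52 -3.15 -0.07] w 0.036 t 15.15
```

View pics/p5.png

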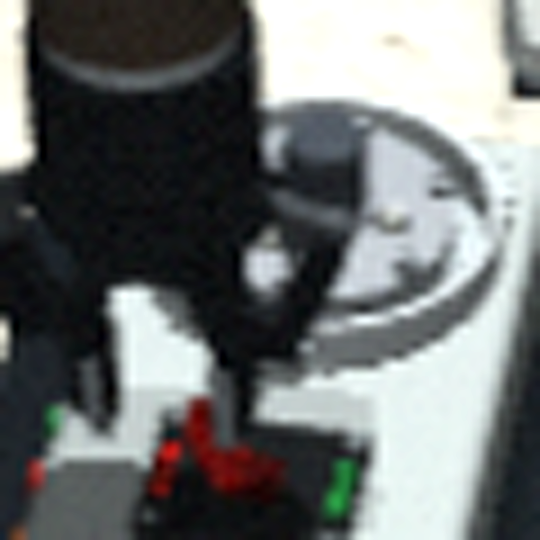

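The lever leans fully to the red mark, from (240,470) up to (200,415), against a firm stop at 20 N. Now I'll throw it on.

Emit:
{"method": "jog_arm", "body": {
  "deltas": [
    [[-1, 8, 3, 1, 0, 0, 36], [-1, 8, 3, 0.2, 0, 0, 36], [0, 8, 1, 0, 0, 0, 36], [0, 4, 0, 0, 0, 0, 36], [0, 0, 0, 0, 0, 0, 36]]
  ]
}}

```text
clock: 15.7
eef_pos: [0.4499, -0.2509, 0.1082]
tool_rot: [0.89, 0.456, 0.002, -0.001]
ft_force: [-0.1, 0.1, 0.0]
grip_width: 0.0358
```

```bash
python3 sw.py;python3 plan.py
```

```text
mill x -3.77 y -0.1 z 0.1082 Fx -0.15 Fz 0.0
now [ 0.4499 -0.2509  0.1082] yaw_y -35.68 tilt [0.0026 0.0035] F [-0.09  0.13  0.  ] T [-0.02 -0.02 -0.03] w 0.0358 t 15.7
```

Emit:
{"method": "jog_arm", "body": {
  "deltas": [
    [[0, 6, 1, 0, 0, 0, 36], [0, 6, 1, -0.3, 0, 0, 36], [0, 6, 1, -0.5, 0, 0, 36], [0, 6, 1, -0.5, 0, 0, 36]]
  ]
}}

```text
clock: 16.1
eef_pos: [0.4653, -0.262, 0.1023]
tool_rot: [0.89, 0.457, 0.004, 0.005]
ft_force: [-1.9, 1.5, 1.8]
grip_width: 0.0358
```

```bash
python3 sw.py;python3 plan.py
```

```text
mill x 15.24 y -0.21 z 0.1023 Fx -2.44 Fz 1.79
now [ 0.4653 -0.262   0.1023] yaw_y -35.64 tilt [ 0.0122 -0.004 ] F [-1.93  1.49  1.79] T [ 0.31  0.46 -0.03] w 0.0358 t 16.1
```

Emit:
{"method": "jog_arm", "body": {
  "deltas": [
    [[0, 6, -3, 0.6, 0, 0, 36], [0, 6, -2, 0.2, 0, 0, 36], [0, 5, -1, 0, 0, 0, 36]]
  ]
}}

```text
clock: 16.4
eef_pos: [0.4719, -0.2668, 0.1048]
tool_rot: [0.889, 0.457, -0.003, -0.011]
ft_force: [-12.4, 9.4, 8.6]
grip_width: 0.0361
```

```bash
python3 sw.py;python3 plan.py
```

```text
mill x 23.46 y -0.27 z 0.1048 Fx -15.59 Fz 8.59
now [ 0.4719 -0.2668  0.1048] yaw_y -35.6 tilt [-0.0158  0.0161] F [-12.44   9.4    8.59] T [2.16 2.76 0.01] w 0.0361 t 16.4
```

Emit:
{"method": "jog_arm", "body": {
  "deltas": [
    [[0, 6, 0, -1, 0, 0, 36], [0, 6, 0, -0.8, 0, 0, 36]]
  ]
}}

```text
clock: 16.6
eef_pos: [0.4721, -0.2669, 0.1046]
tool_rot: [0.889, 0.457, -0.002, -0.008]
ft_force: [-16.2, 12.3, 20.4]
grip_width: 0.0359
```

```bash
python3 sw.py;python3 plan.py
```

```text
mill x 23.61 y -0.24 z 0.1046 Fx -20.29 Fz 20.45
now [ 0.4721 -0.2669  0.1046] yaw_y -35.56 tilt [-0.0098  0.0123] F [-16.17  12.26  20.45] T [2.59 3.75 0.05] w 0.0359 t 16.6
```

Emit:
{"method": "jog_arm", "body": {
  "deltas": [
    [[0, 7, -1, -0.6, 0, 0, 36]]
  ]
}}

```text
clock: 16.7
eef_pos: [0.4721, -0.2669, 0.1049]
tool_rot: [0.889, 0.458, -0.002, -0.009]
ft_force: [-15.2, 11.5, 9.3]
grip_width: 0.0362
```

```bash
python3 sw.py;python3 plan.py
```

```text
mill x 23.63 y -0.26 z 0.1049 Fx -19.08 Fz 9.33
now [ 0.4721 -0.2669  0.1049] yaw_y -35.53 tilt [-0.0123  0.0142] F [-15.22  11.51   9.33] T [2.48 3.35 0.04] w 0.0362 t 16.7
```

Emit:
{"method": "jog_arm", "body": {
  "deltas": [
    [[0, -8, 0, 1, 0, 0, 36], [0, -5, -4, 0, 0, 0, 36], [0, 0, -20, 0, 0, 0, 36], [0, 0, -40, 0, 0, 0, 36], [0, 0, -40, 0, 0, 0, 36]]
  ]
}}

```text
clock: 17.2
eef_pos: [0.4637, -0.2619, 0.2068]
tool_rot: [0.889, 0.458, -0.008, -0.018]
ft_force: [1.0, -0.2, -0.5]
grip_width: 0.0358
```

Emit:
{"method": "jog_arm", "body": {
  "deltas": [
    [[0, -10, -20, 0, 0, 0, 36], [-30, -30, 0, 0, 0, 0, 36], [-30, -30, 0, 0, 0, 0, 36], [-30, -30, 0, 0, 0, 0, 36], [-30, -30, 0, 0, 0, 0, 36]]
  ]
}}

```text
clock: 17.7
eef_pos: [0.2988, -0.2929, 0.2397]
tool_rot: [0.887, 0.461, 0.001, -0.001]
ft_force: [-0.3, -0.3, 1.2]
grip_width: 0.0362
```

Emit:
{"method": "jog_arm", "body": {
  "deltas": [
    [[-30, -20, -5, 0, 0, 0, 36], [-30, -10, -5, 0, 0, 0, 36], [0, 0, 0, 0, 0, 0, 36]]
  ]
}}

```text
clock: 18.0
eef_pos: [0.2359, -0.329, 0.2527]
tool_rot: [0.888, 0.459, 0.001, 0.006]
ft_force: [0.4, -0.3, 1.0]
grip_width: 0.0361
```

```bash
python3 sw.py;python3 plan.py;python3 - <<'E'
from h import *
A=[]
for n,(c0,r0) in dict(top=(268,190),scene=(245,200)).items():
    im=camera(n);A.append(cv2.resize(im[r0:r0+75,c0:c0+75,::-1],(400,400),interpolation=cv2.INTER_CUBIC));np.save(f"pics/{n}6.npy",im)
cv2.imwrite("pics/p6.png",cv2.convertScaleAbs(np.hstack(A),alpha=1.3))
for a in (.42,0,-.42):
    P=place(.453,-.253,np.radians(-35.5),[[.048*np.sin(a),0,.08+.048*np.cos(a)],[.02*np.sin(a),0,.08+.02*np.cos(a)]])
    print(a,((proj("top",P)-[268,190])*5.33).round().tolist(),((proj("scene",P)-[245,200])*5.33+[400,0]).round().tolist())
E
```

```text
mill x -132.62 y -188.01 z 0.2527 Fx 0.53 Fz 1.02
now [ 0.2359 -0.329   0.2527] yaw_y -35.34 tilt [ 0.0065 -0.0098] F [ 0.41 -0.33  1.02] T [ 0.02 -0.02 -0.04] w 0.0361 t 18.0
0.42 [[353.0, 246.0], [334.0, 262.0]] [[581.0, 250.0], [562.0, 280.0]]
0 [[334.0, 276.0], [326.0, 273.0]] [[547.0, 241.0], [548.0, 276.0]]
-0.42 [[312.0, 304.0], [318.0, 285.0]] [[513.0, 242.0], [534.0, 277.0]]
```

View pics/p6.png

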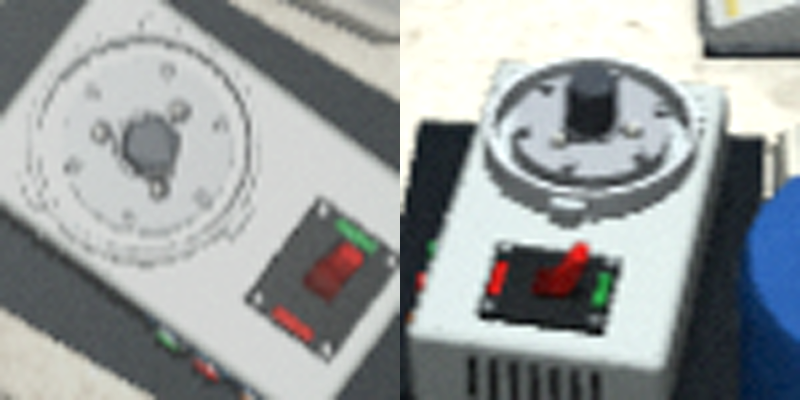

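Top view: all three studs show in the rotor's holes, at (100,132), (180,108) and (158,188). The lever leans to green, with its tip at (582,248) in the scene view against a predicted (581,250). I'll check the bystanders and hand in.

Run:
```python
from workcell import *
camera("top")
for t in ("mill_lid","sample_jar"): print(t,[(round(d["conf"],2),d["at"]) for d in masks_of(t,"top")[:1]])
print(job_done())
```

```text
mill_lid [(0.62, [161.2, 149.7])]
sample_jar [(0.74, [379.4, 270.2])]
the job is handed in; nothing more can be done
None
```

The rotor is back on the drive flange, hub up, and the overload switch has been reset (off, then on). I handed the job in at about 18 s of the 51 s allowed.

- **Rotor:** I lowered it onto the studs in small steps and pressed until it stopped at the expected height. Upward reaction rose to about 26 N, and I then released it. The last pictures show it lying flat, with all three stud tops visible in its holes.
- **Switch:** I pushed the lever to the off end until it stopped at about 20 N, and a picture showed it fully at the red mark. I then pushed it to the on end until it stopped at about 20 N. In the last scene picture its tip was within about 2 px of where a fully-on lever should appear (enlarged crop). The lever angle has no direct readout.
- **Bystanders:** The lid was found within 1 px of its first position. The jar's detected centre was about 3 px away, roughly 10 mm. I never worked near the jar. I think the parked arm partly hid it in the top view and shifted the detection, but I did not check that with another picture.
- **Clearance:** At hand-in the gripper stood clear of everything. Force readings during the work stayed well under the 120 N wrist limit.

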